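# Stand the fallen panel stand back up against the batten

### The arm

A 7-joint arm with a two-finger parallel gripper is mounted at the origin on the work surface. World frame = base frame: x ahead of the robot, y to its left, z up, the work surface at z = 0. Lengths are in mm, angles in rad, forces in N, time in s.
With the tool pointing down it reaches from about 425 to 1025 mm from the base axis. Payload 9.4 kg.
Tool frame: the origin (TCP) lies between the finger pads; the fingertips stand 19 mm ahead of it and the grasp point (between the pads) is the TCP; y points along the fingers, x is the direction in which the jaws open and shut, and the axes are right-handed (so a half turn about y gives the same grasp; the last joint's range is limited). The gripper opens to 93 mm and grips with 3 to 60 N. Pads are 15 mm wide; open, the fingers measure 128 mm over their backs; the gripper's body (75 mm by 188 mm) begins 65 mm behind the grasp point.
Start: joints at [-1.291, 0.599, -0.003, 1.599, 0.002, 0.943, -0.08], TCP at [253.23, 679.337, 237.618] pointing down, gripper open.
Joint ranges: [-2.57, 2.57], [-0.35, 1.97], [-1.29, 1.29], [0.11, 2.56], [-1.05, 4.19], [0.11, 1.86], [-2.63, 2.63]. Speed limits (rad/s): [2.22, 2.22, 3.01, 3.01, 3.14, 3.14, 3.14].

### API

Orientations are given as a unit quaternion [w, x, y, z].
In Python, from bench import bot gives the robot as it stands.
- The arm moves only by the tool step_arm, never from a script. Its argument "commands" is a list of rows, each an object of numbers: "gripper": the closure, from 0 (fully open) to 1 (shut); "dx", "dy", "dz": the shift along the world's x, y, z in units of 30 mm (1.0 is 30 mm); "wx", "wy", "wz": the turn, a rotation vector about the world's x, y, z in degrees. A call has exactly 8 rows; each row shifts and turns the pose as measured when the row begins; what a row does not reach is not made up. A row lasts 1/10 s, in which the tool goes at most 50 mm and 8.59 degrees, less where a joint would pass 70% of its speed; a pose out of reach is approached as far as the arm can. A call is refused whole if a number of a shift passes 1 or a number of a turn 8.59, either way. A call with a gripper value outside its range is refused whole. The fingers move at their own pace and stop on an object; "squeeze" is the grip in N (left out, the last holds). Time passes only in rows, so rows that do not move let the fingers close, or fill a call up. It gives the time, the measured TCP pose, the force and the opening at its end, in the units of the state.
- bot.read_state(): the state, without advancing time (a new reading comes with each control period).
- bot.grab_frame(name): name is "scene" or "top"; returns (picture, depth): 400x640x3 uint8, red, green, blue; 400x640 float32, mm along the optical axis (not along the pixel's ray), 0 where there is no reading.
- bot.get_calibration(name): a dict with "camera_matrix" (3x3 intrinsics, pixels), "k1" (the pictures are not rectified: a ray, as slopes to the right and down, at radius r is drawn at 1 + k1 r^2 times it, then the intrinsics apply), "eye" and "orientation" of the camera in the world. Camera axes: x right, y down, z forward; pixel columns grow to the right and rows downward; lengths in mm; the calibration is good to about 2 mm. A picture is of the moment at which its call begins. get_calibration takes no time and is no camera call.
- bot.close_job(): hands the job in, once; it reports no verdict.
The state is a dict: "time_s": time; "joints": joint angles; "dq": joint speeds; "joint_torque": joint torques, N m; "eef_pos": TCP position; "eef_rot": TCP orientation; "force": force on the tool from outside, world axes, zero at the start; "wrist_torque": the same for the moment, N m; "gripper_width": finger opening in mm.
Only numpy, scipy, OpenCV 4.12 (cv2) and the standard library are available. Lean on these libraries where they do the work, as an engineer would, in place of code of your own. Each camera call takes 0.05 s, during which the arm holds its last target. There are 200 camera calls.

### The job

The L-shaped panel stand has fallen on its back on the slatted drying rack. With the fingers only pushing, never picking it up, gently tip it back up onto its green foot, then slide it along the slats until the toe of the foot rests squarely against the pale batten, still upright. Leave the bowl, the jar and the cup as they are and let go of everything.

Things in the scene. Friction and masses are not known exactly. Their poses are not given: they have to be found in the camera images.
- stand: L-shaped panel stand, 80 mm wide, about 0.4 kg (5/8 in the foot): pale wooden backrest 95 mm tall, 12 mm thick, with a grey pad; green foot 90 mm long heel to toe, 20 mm thick. Origin: middle of the heel edge, where the backrest's outer face meets the foot's underside; +x heel to toe, +z up the backrest. Starts on its back: backrest flat on the slats, pointing away from the batten, foot sticking up 90 mm
- stand_toe (a point): middle of the toe's underside edge, 90 mm along the stand's x from its origin: the edge that must meet the batten. Standing, the stand slides with a few newtons; pushed higher than about 65 mm above the slats it may topple over its toe
- stand_foot_top (a point): point on the foot's inner face (its upper face when standing), at stand x 80 mm, z 20 mm: at the start high up on the face to push. A push of 1 to 3 N here towards the batten rolls the stand about its heel edge, which stays at slat height; past about 35 degrees it drops upright by itself
- rack: fixed slatted drying rack of dark wood, 400 mm along its x, 360 mm across; origin under its middle at table height; slat tops 36 mm above. +x points level towards the batten: the way the stand is to be tipped and slid. Once stood up where it lay, the toe is about 50 to 100 mm short of the batten
- batten (a point): middle of the batten's face (at rack x 150 mm, level with the slats' top), facing the stand. The batten is a pale wooden strip fixed across the rack, 16 mm high above the slats, 22 mm thick, 300 mm long across the rack's y
- bowl: small red lacquer bowl standing on the slats beside the work, 64 mm across, 35 mm high, origin under its middle; not to be moved
- jar: amber jar with wooden lid standing on the slats on the other side, 52 mm across, 55 mm high, origin under its middle; not to be moved
- pot: blue ceramic cup on the table beside the rack, 72 mm across, 75 mm high, origin under its middle; not to be moved
There are look-alikes about, which are no part of the job. Leave any pink or red look-alike of the stand alone.

How it is judged (in metres and radians):
On the way:
1. the stand stands upright on its foot on the slats (angle between stand's own z axis and vertical below 0.06 rad and angular speed of stand below 0.3 rad/s), for 0.2 s.
At the end, for the whole second after the job is handed in: The stand is upright within 3.4 degrees with its foot on the slats, at rest; the middle of the toe edge is within 6 mm of the batten's face and within 90 mm of the batten's middle sideways; the stand is square to the batten within 4.5 degrees; bowl, jar and cup have moved less than 15 mm (angle between stand's own z axis and vertical below 0.06 rad and x of stand_toe in the frame of rack between 0.144 and 0.154 m and y of stand_toe in the frame of rack between -0.09 and 0.09 m and z of stand in the frame of rack between 0.031 and 0.041 m and angle between the x axis of stand and the x axis of rack, either way round below 0.08 rad and linear speed of stand below 0.02 m/s and angular speed of stand below 0.1 rad/s and distance of each of bowl, jar, pot from where it was at the start of the episode below 0.015 m); the robot touches nothing.
It fails at once if the stand is lifted: its heel edge rises more than 25 mm above the slats (z of stand in the frame of rack above 0.061 m).
It fails at once if the stand is pushed or squeezed harder than 40 N (contact force between the fingers and stand above 40 N).
It fails at once if the red bowl is moved more than 15 mm or tipped (distance of bowl from where it was at the start of the episode above 0.015 m or angle between bowl's own z axis and vertical above 0.3 rad).
It fails at once if the amber jar is moved more than 15 mm or tipped (distance of jar from where it was at the start of the episode above 0.015 m or angle between jar's own z axis and vertical above 0.3 rad).
It fails at once if the blue cup is moved more than 15 mm or tipped (distance of pot from where it was at the start of the episode above 0.015 m or angle between pot's own z axis and vertical above 0.3 rad).
It also fails if it takes over 51 s, if anything falls off the work surface, if the arm or the gripper's body presses on something with over 40 N, if the wrist force passes 120 N, or if a joint passes its speed limit or range.

## Working session

There is one attempt and no reset: what is moved stays moved. The work goes in short steps, Python scripts to look and compute and a tool call to move; the robot and the scene stay as the last step left them, time stands still between calls to the robot, and variables do not carry over. Pictures are saved under pics/ and viewed, about 8 in all and at most 12, crops included, and the job is handed in when it is done.

Besides the shell and the picture viewer there is one more tool, called after "Emit:" in YAML: its name, and indented under it one key for each argument. step_arm: Moves the arm, as the interface text tells. Its arguments: {"type":"object","properties":{"commands":{"type":"array","items":{"type":"object","properties":{"gripper":{"type":"number"},"dx":{"type":"number"},"dy":{"type":"number"},"dz":{"type":"number"},"wx":{"type":"number"},"wy":{"type":"number"},"wz":{"type":"number"}}}},"squeeze":{"type":"number"}},"required":["commands"]}

```bash
mkdir -p pics
cat > h.py <<'E'
import numpy as np, cv2
from bench import bot
from scipy.spatial.transform import Rotation as R
def cal(n):
    c=bot.get_calibration(n); q=c["orientation"]
    return np.array(c["camera_matrix"]),c["k1"],np.array(c["eye"],float),R.from_quat([q[1],q[2],q[3],q[0]])
def cloud(n,d):
    K,k1,e,r=cal(n); h,w=d.shape
    u,v=np.meshgrid(np.arange(w),np.arange(h))
    p=np.stack([u,v],-1).reshape(-1,1,2).astype(np.float64)
    s=cv2.undistortPoints(p,K,np.array([k1,0,0,0,0.]))[:,0]
    z=d.reshape(-1,1).astype(float)
    P=r.apply(np.hstack([s,np.ones_like(z)])*z)+e
    P[z[:,0]==0]=np.nan
    return P.reshape(h,w,3)
def grab(n,f):
    im,d=bot.grab_frame(n); cv2.imwrite(f"pics/{f}.png",im[:,:,::-1]); np.savez(f"pics/{f}.npz",im=im,P=cloud(n,d)); return im,cloud(n,d)
E
python3 - <<'E'
from h import *
for n in("scene","top"):
    im,P=grab(n,n+"0"); print(n,cal(n)[0].tolist(),cal(n)[1:3],cal(n)[3].as_matrix().round(3).tolist())
s=bot.read_state();print(s["eef_pos"],s["eef_rot"],s["force"],s["time_s"])
a=cv2.imread("pics/scene0.png");b=cv2.imread("pics/top0.png")
E
```

```text
scene [[418.4032157659312, 0.0, 313.7345365193694], [0.0, 418.4032157659312, 194.6870040806613], [0.0, 0.0, 1.0]] (-0.02075711211922471, array([ 903.37706063, -335.62166348,  867.94217163])) [[0.79, 0.498, -0.358], [0.613, -0.657, 0.439], [-0.016, -0.566, -0.824]]
top [[433.24895764665234, 0.0, 323.09972069961043], [0.0, 433.24895764665234, 193.00215352591204], [0.0, 0.0, 1.0]] (-0.08441873368321713, array([ 393.27951575,   63.13906777, 1002.08398368])) [[0.002, -0.982, 0.187], [-1.0, -0.002, -0.001], [0.002, -0.187, -0.982]]
[253.0930632  678.94618884 236.84615659] [-0.5804594   0.58110644  0.40296459 -0.40373473] [-0.0700515   0.52933993 -0.01797539] 0.1
```

View pics/scene0.png

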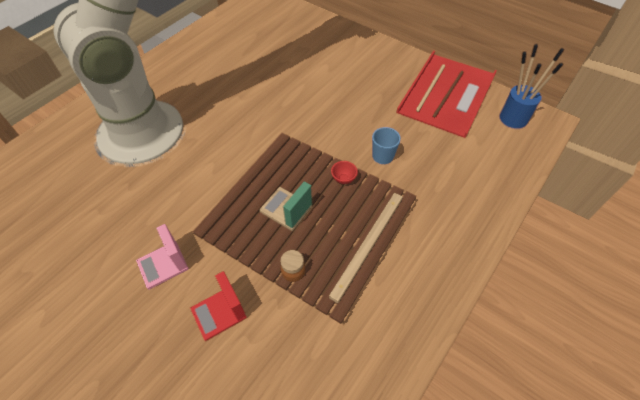

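View pics/top0.png

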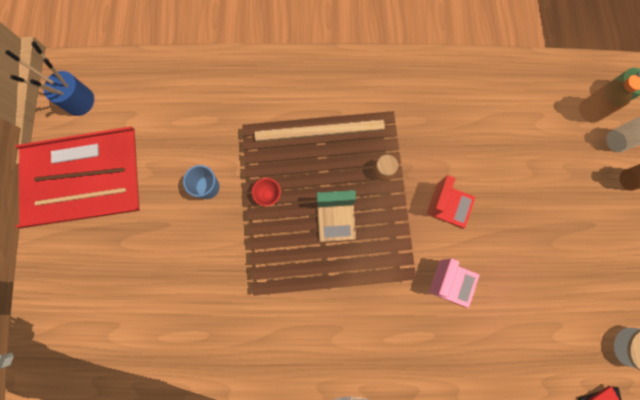

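The stand with the green foot is at scene (290,205) and top (337,215). The look-alikes are the pink one at scene (160,258) / top (457,283) and the red one at scene (217,305) / top (454,203). The batten is at top (320,130), the bowl at (266,192), the jar at (387,165) and the cup at (200,183). I choose the one with the green foot on the rack and will check it in a crop.

Run:
```python
from h import *
T=np.load("pics/top0.npz");S=np.load("pics/scene0.npz")
def seg(D,c,box):
    h=cv2.cvtColor(D["im"],cv2.COLOR_RGB2HSV).astype(int);u0,u1,v0,v1=box
    m=np.zeros(h.shape[:2],bool);m[v0:v1,u0:u1]=1
    return m&c(h[...,0],h[...,1],h[...,2])&np.isfinite(D["P"][...,0])
def rep(n,p):
    q=p[:,:2].astype(np.float32);print(n,len(p),"med",np.median(p,0).round(1),"z",np.percentile(p[:,2],[2,50,98]).round(1),"rect",[np.round(x,1) for x in cv2.minAreaRect(q)])
for n,D,bx in(("top",T,dict(g=(310,365,180,250),b=(245,395,115,145),w=(310,362,200,246),bowl=(245,287,172,212),jar=(370,403,150,185),cup=(178,222,160,203))),("scene",S,dict(g=(270,325,175,235),b=(320,410,185,310),w=(255,300,180,232),bowl=(327,362,158,188),jar=(277,308,248,282),cup=(368,403,126,166)))):
    P=D["P"];print(n)
    rep("green",P[seg(D,lambda h,s,v:(h>60)&(h<95)&(s>70),bx["g"])])
    p=P[seg(D,lambda h,s,v:(v>150)&(h<30)&(s<140),bx["b"])];p=p[(p[:,2]>44)&(p[:,2]<60)];rep("batten",p)
    p=P[seg(D,lambda h,s,v:(v>125)&(h<60),bx["w"])];p=p[(p[:,2]>40)&(p[:,2]<56)];rep("back",p)
    for k in("bowl","jar","cup"):
        u0,u1,v0,v1=bx[k];p=P[v0:v1,u0:u1].reshape(-1,3);p=p[p[:,2]>(58 if k!="cup" else 45)];rep(k,p)
P=T["P"];m=P[100:300,230:420].reshape(-1,3);m=m[(m[:,2]>30)&(m[:,2]<40)];rep("rack",m)
im=T["im"][110:300,230:420,::-1];im2=S["im"][150:300,220:410,::-1]
cv2.imwrite("pics/crop.png",np.hstack([cv2.resize(im,(400,400),interpolation=2),cv2.resize(im2,(400,316),interpolation=2)[:316].copy() if 0 else cv2.resize(im2,(400,400),interpolation=2)]))
```

```text
top
green 315 med [553.4  37.3 126.8] z [123.8 126.8 129.6] rect [array([553. ,  35.2]), array([18.9, 75.1]), np.float64(3.6)]
batten 1158 med [721.2  71.4  52.6] z [48.9 52.6 56.1] rect [array([722.3,  70.8]), array([ 23.8, 298.1]), np.float64(5.6)]
back 1226 med [507.   30.8  49.2] z [45.  49.2 53. ] rect [array([503.8,  35.7]), array([ 84.1, 106.2]), np.float64(4.3)]
bowl 275 med [579.1 191.3  69.9] z [58.6 69.9 74.5] rect [array([572.8, 186.3]), array([60.1, 60.2]), np.float64(45.7)]
jar 444 med [624.4 -74.9  91.1] z [60.  91.1 94.7] rect [array([627.5, -76.8]), array([48.2, 45.7]), np.float64(14.3)]
cup 426 med [602.7 345.8  68.2] z [46.1 68.2 78. ] rect [array([597.4, 335.8]), array([69.8, 68. ]), np.float64(69.1)]
scene
green 677 med [561.4  29.5 110.2] z [ 58.5 110.2 129.3] rect [array([554.6,  35.2]), array([19.1, 79.5]), np.float64(4.4)]
batten 1239 med [723.2  52.8  52.9] z [49.6 52.9 55.9] rect [array([721.4,  71.3]), array([ 22.3, 300.4]), np.float64(5.7)]
back 643 med [495.2  18.5  49.3] z [41.7 49.3 53. ] rect [array([515.3,  33.7]), array([94.9, 81.5]), np.float64(4.0)]
bowl 256 med [567.9 197.3  68.7] z [58.5 68.7 74. ] rect [array([571.5, 187.6]), array([60.1, 62.1]), np.float64(35.4)]
jar 561 med [634.  -81.7  91.2] z [59.6 91.2 94.8] rect [array([629.9, -78.6]), array([47.3, 47.7]), np.float64(85.4)]
cup 502 med [595.3 341.4  64.8] z [46.3 64.8 77.8] rect [array([595.8, 336.2]), array([69.8, 70.5]), np.float64(60.2)]
rack 18975 med [542.1  63.6  36.8] z [32.6 36.8 39.6] rect [array([562.7,  55.3]), array([395.2, 360.5]), np.float64(5.5)]
```

View pics/crop.png

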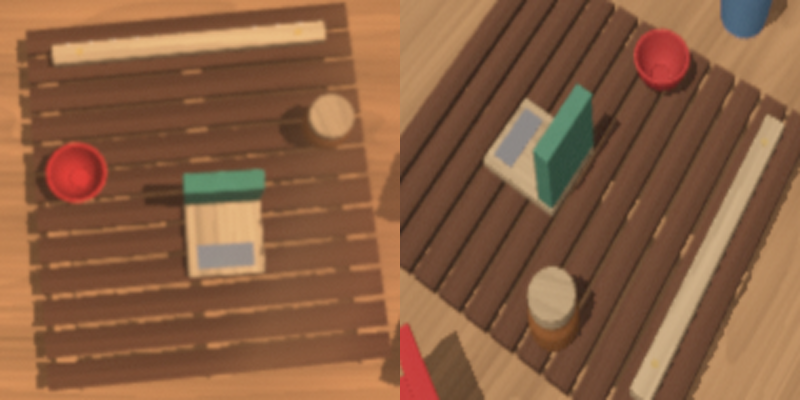

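The crop confirms the green-footed stand on its back, foot up, with a clear path to the batten. Both views agree: foot top at z 127 (36 + 90), batten top at 53 and rack yaw +5.6°. Next I work out the tool turn and the approach.

```bash
cat > g.py <<'E'
from h import *
a=np.radians(5.6);RC=np.array([562.7,55.3]);Rr=np.array([[np.cos(a),-np.sin(a)],[np.sin(a),np.cos(a)]])
def tool():
    s=bot.read_state();q=s["eef_rot"];r=R.from_quat([q[1],q[2],q[3],q[0]]);return s,np.array(s["eef_pos"]),r
def goal(tilt): # y axis = approach, leaning to +rack x by tilt deg; x axis = +-rack y
    t=np.radians(tilt);ex=np.r_[Rr[:,0],0];ey=np.r_[Rr[:,1],0]
    y=np.sin(t)*ex-np.cos(t)*np.array([0,0,1])
    return [R.from_matrix(np.stack([s*ey,y,np.cross(s*ey,y)],1)) for s in(1,-1)]
def show(tilt=12):
    s,p,r=tool();tip=p+19*r.as_matrix()[:,1];print("t",s["time_s"],"tcp",p.round(1),"tip",tip.round(1),"tip rack",(Rr.T@(tip[:2]-RC)).round(1),"F",np.round(s["force"],1),"w",s["gripper_width"])
    for g in goal(tilt):print("  turn",np.degrees((g*r.inv()).as_rotvec()).round(1))
E
python3 - <<'E'
from g import *
show();print(tool()[2].as_matrix().round(3));print("j7",tool()[0]["joints"])
for n,p in dict(foot=[554,35.2],bat=[721.8,71],bowl=[572,187],jar=[629,-78],cup=[596,336]).items():print(n,(Rr.T@(np.array(p)-RC)).round(1))
E
```

```text
t 0.1 tcp [253.1 678.9 236.8] tip [253.1 678.9 217.8] tip rack [-247.3  650.9] F [-0.1  0.5 -0. ] w 92.96294127880306
  turn [ -1.5 -12.   26. ]
  turn [  16.4   -2.2 -153.2]
[[ 0.349 -0.    -0.937]
 [ 0.937 -0.001  0.349]
 [-0.001 -1.    -0.   ]]
j7 [-1.290699    0.60005129 -0.00253663  1.60003812  0.00179278  0.94292791
 -0.07980686]
foot [-10.6 -19.2]
bat [1.599e+02 1.000e-01]
bowl [ 22.1 130.2]
jar [  53.  -139.1]
cup [ 60.5 276.1]
```

Emit:
step_arm:
  commands:
    - {"dx":0.38,"dy":-1,"gripper":0.57,"wz":1.6,"wy":-0.75,"wx":-0.1}
    - {"dx":0.38,"dy":-1,"gripper":0.57,"wz":1.6,"wy":-0.75,"wx":-0.1}
    - {"dx":0.38,"dy":-1,"gripper":0.57,"wz":1.6,"wy":-0.75,"wx":-0.1}
    - {"dx":0.38,"dy":-1,"gripper":0.57,"wz":1.6,"wy":-0.75,"wx":-0.1}
    - {"dx":0.38,"dy":-1,"gripper":0.57,"wz":1.6,"wy":-0.75,"wx":-0.1}
    - {"dx":0.38,"dy":-1,"gripper":0.57,"wz":1.6,"wy":-0.75,"wx":-0.1}
    - {"dx":0.38,"dy":-1,"gripper":0.57,"wz":1.6,"wy":-0.75,"wx":-0.1}
    - {"dx":0.38,"dy":-1,"gripper":0.57,"wz":1.6,"wy":-0.75,"wx":-0.1}

```text
validation failed for argument at $.co...
```

```bash
python3 -c "
from g import *
show();print(tool()[0]['joints'])"
```

```text
t 0.1 tcp [253.1 678.9 236.8] tip [253.1 678.9 217.8] tip rack [-247.3  650.9] F [-0.1  0.5 -0. ] w 92.96294127880306
  turn [ -1.5 -12.   26. ]
  turn [  16.4   -2.2 -153.2]
[-1.290699    0.60005129 -0.00253663  1.60003812  0.00179278  0.94292791
 -0.07980686]
```

Emit:
step_arm:
  commands:
    - {"dx":0.38,"dy":-1,"dz":0,"wx":-0.1,"wy":-0.75,"wz":1.6,"gripper":0.57}
    - {"dx":0.38,"dy":-1,"dz":0,"wx":-0.1,"wy":-0.75,"wz":1.6,"gripper":0.57}
    - {"dx":0.38,"dy":-1,"dz":0,"wx":-0.1,"wy":-0.75,"wz":1.6,"gripper":0.57}
    - {"dx":0.38,"dy":-1,"dz":0,"wx":-0.1,"wy":-0.75,"wz":1.6,"gripper":0.57}
    - {"dx":0.38,"dy":-1,"dz":0,"wx":-0.1,"wy":-0.75,"wz":1.6,"gripper":0.57}
    - {"dx":0.38,"dy":-1,"dz":0,"wx":-0.1,"wy":-0.75,"wz":1.6,"gripper":0.57}
    - {"dx":0.38,"dy":-1,"dz":0,"wx":-0.1,"wy":-0.75,"wz":1.6,"gripper":0.57}
    - {"dx":0.38,"dy":-1,"dz":0,"wx":-0.1,"wy":-0.75,"wz":1.6,"gripper":0.57}
  squeeze: 10

```text
time_s: 0.9
eef_pos: [342.7, 432.6, 232.6]
eef_rot: [-0.501, 0.555, 0.495, -0.443]
force: [0.2, 0.6, 0.2]
gripper_width: 40.2
```

```bash
python3 -c "
from g import *
show();print(tool()[0]['joints'])"
```

```text
t 0.9 tcp [342.7 432.6 232.6] tip [344.7 432.5 213.7] tip rack [-180.1  396.7] F [0.2 0.6 0.2] w 40.17523438123685
  turn [-0.4 -5.9 12.3]
  turn [  26.5    0.2 -165.7]
[-1.05551295  0.37976409 -0.00552445  2.04457895  0.15633791  0.67781072
  0.27231046]
```

Emit:
step_arm:
  commands:
    - {"dx":0.38,"dy":-1,"dz":0,"wx":0,"wy":-0.7,"wz":1.5,"gripper":0.57}
    - {"dx":0.38,"dy":-1,"dz":0,"wx":0,"wy":-0.7,"wz":1.5,"gripper":0.57}
    - {"dx":0.38,"dy":-1,"dz":0,"wx":0,"wy":-0.7,"wz":1.5,"gripper":0.57}
    - {"dx":0.38,"dy":-1,"dz":0,"wx":0,"wy":-0.7,"wz":1.5,"gripper":0.57}
    - {"dx":0.38,"dy":-1,"dz":0,"wx":0,"wy":-0.7,"wz":1.5,"gripper":0.57}
    - {"dx":0.38,"dy":-1,"dz":0,"wx":0,"wy":-0.7,"wz":1.5,"gripper":0.57}
    - {"dx":0.38,"dy":-1,"dz":0,"wx":0,"wy":-0.7,"wz":1.5,"gripper":0.57}
    - {"dx":0.38,"dy":-1,"dz":0,"wx":0,"wy":-0.7,"wz":1.5,"gripper":0.57}

```text
time_s: 1.7
eef_pos: [435.3, 181.8, 231.8]
eef_rot: [-0.423, 0.519, 0.577, -0.467]
force: [1.0, -0.6, 0.5]
gripper_width: 40.2
```

```bash
python3 -c "
from g import *
show();print(tool()[0]['joints'])"
```

```text
t 1.7 tcp [435.3 181.8 231.8] tip [439.2 182.2 213.2] tip rack [-110.5  138.4] F [ 1.  -0.6  0.5] w 40.2277996153557
  turn [-0.2 -0.2 -0.3]
  turn [-36.9  -4.  175.9]
[-0.57116705  0.24482472 -0.00883422  2.30055623  0.2306344   0.420617
  0.89145607]
```

Emit:
step_arm:
  commands:
    - {"dx":0.28,"dy":-0.64,"dz":-0.42,"wx":0,"wy":0,"wz":0,"gripper":0.57}
    - {"dx":0.28,"dy":-0.64,"dz":-0.42,"wx":0,"wy":0,"wz":0,"gripper":0.57}
    - {"dx":0.28,"dy":-0.64,"dz":-0.42,"wx":0,"wy":0,"wz":0,"gripper":0.57}
    - {"dx":0.28,"dy":-0.64,"dz":-0.42,"wx":0,"wy":0,"wz":0,"gripper":0.57}
    - {"dx":0.28,"dy":-0.64,"dz":-0.42,"wx":0,"wy":0,"wz":0,"gripper":0.57}
    - {"dx":0.28,"dy":-0.64,"dz":-0.42,"wx":0,"wy":0,"wz":0,"gripper":0.57}
    - {"dx":0.28,"dy":-0.64,"dz":-0.42,"wx":0,"wy":0,"wz":0,"gripper":0.57}
    - {"dx":0.28,"dy":-0.64,"dz":-0.42,"wx":0,"wy":0,"wz":0,"gripper":0.57}

```text
time_s: 2.5
eef_pos: [504.8, 19.5, 128.7]
eef_rot: [-0.423, 0.52, 0.578, -0.466]
force: [0.3, 0.1, -0.4]
gripper_width: 40.2
```

```bash
python3 -c "
from g import *
grab('scene','s1')
show();print(tool()[0]['joints'])"
```

```text
t 2.55 tcp [505.4  16.2 127.1] tip [509.3  16.6 108.5] tip rack [-56.9 -33.3] F [ 1.5 -2.7 -1.4] w 40.262689585998274
  turn [-0.1 -0.1 -0. ]
  turn [  37.1    3.9 -176.1]
[-0.1071143   0.47269986 -0.05811462  2.3407738   0.28994407  0.12599813
  1.22831981]
```

View pics/s1.png

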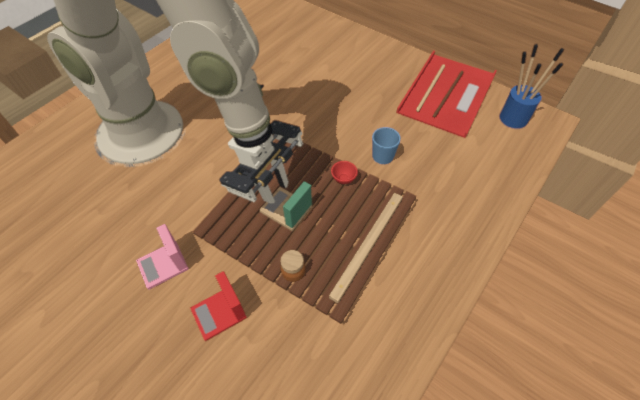

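The fingers are in the L, behind the green foot (scene about (282,190)). Next I centre sideways and start a slow push.

Emit:
step_arm:
  commands:
    - {"dx":0.2,"dy":0.25,"dz":0.1,"wx":0,"wy":0,"wz":0,"gripper":0.57}
    - {"dx":0.2,"dy":0.25,"dz":0.06,"wx":0,"wy":0,"wz":0,"gripper":0.57}
    - {"dx":0.17,"dy":0.02,"dz":0,"wx":0,"wy":0,"wz":0,"gripper":0.57}
    - {"dx":0.17,"dy":0.02,"dz":0,"wx":0,"wy":0,"wz":0,"gripper":0.57}
    - {"dx":0.17,"dy":0.02,"dz":0,"wx":0,"wy":0,"wz":0,"gripper":0.57}
    - {"dx":0.17,"dy":0.02,"dz":0,"wx":0,"wy":0,"wz":0,"gripper":0.57}
    - {"dx":0.17,"dy":0.02,"dz":0,"wx":0,"wy":0,"wz":0,"gripper":0.57}
    - {"dx":0.17,"dy":0.02,"dz":0,"wx":0,"wy":0,"wz":0,"gripper":0.57}

```text
time_s: 3.35
eef_pos: [550.1, 39.0, 133.4]
eef_rot: [-0.424, 0.52, 0.576, -0.467]
force: [-0.9, -0.8, 0.0]
gripper_width: 40.1
```

```bash
python3 -c "
from g import *
show();print(tool()[0]['joints'])"
```

```text
t 3.35 tcp [550.1  39.  133.4] tip [554.   39.4 114.8] tip rack [-10.2 -15. ] F [-0.9 -0.8  0. ] w 40.08818605131658
  turn [-0.1 -0.2 -0.1]
  turn [-37.   -3.9 176. ]
[-0.12071209  0.49518081 -0.08467284  2.23575028  0.26842443  0.21294896
  1.22289138]
```

Emit:
step_arm:
  commands:
    - {"dx":0.13,"dy":0.012,"dz":0,"wx":0,"wy":0,"wz":0,"gripper":0.57}
    - {"dx":0.13,"dy":0.012,"dz":0,"wx":0,"wy":0,"wz":0,"gripper":0.57}
    - {"dx":0.13,"dy":0.012,"dz":0,"wx":0,"wy":0,"wz":0,"gripper":0.57}
    - {"dx":0.13,"dy":0.012,"dz":0,"wx":0,"wy":0,"wz":0,"gripper":0.57}
    - {"dx":0.13,"dy":0.012,"dz":0,"wx":0,"wy":0,"wz":0,"gripper":0.57}
    - {"dx":0.13,"dy":0.012,"dz":0,"wx":0,"wy":0,"wz":0,"gripper":0.57}
    - {"dx":0.13,"dy":0.012,"dz":0,"wx":0,"wy":0,"wz":0,"gripper":0.57}
    - {"dx":0.13,"dy":0.012,"dz":0,"wx":0,"wy":0,"wz":0,"gripper":0.57}

```text
time_s: 4.15
eef_pos: [584.7, 42.2, 133.2]
eef_rot: [-0.424, 0.52, 0.577, -0.466]
force: [-0.3, -0.3, -0.2]
gripper_width: 40.1
```

```bash
python3 -c "
from g import *
grab('scene','s2')
show()
a=cv2.imread('pics/s2.png')[130:290,210:410];cv2.imwrite('pics/s2c.png',cv2.resize(a,(750,600),interpolation=2))"
```

```text
t 4.2 tcp [585.5  42.3 133.3] tip [589.4  42.8 114.8] tip rack [ 25.3 -15.1] F [1.1 1.  0.5] w 39.88168041775327
  turn [-0.2 -0.1 -0.1]
  turn [-37.1  -4.  176. ]
```

View pics/s2c.png

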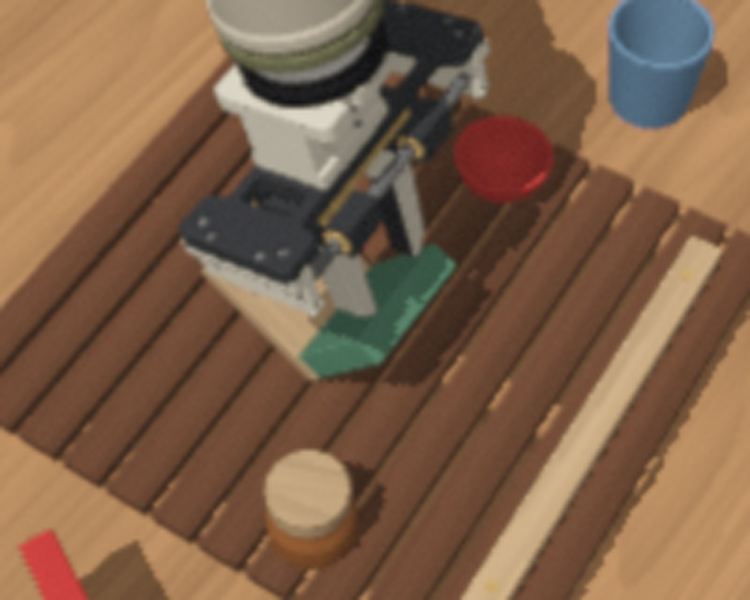

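The stand is tilted some 35–40° about its heel, with the fingertips on the foot's inner face. I'll continue gently.

Emit:
step_arm:
  commands:
    - {"dx":0.1,"dy":0.01,"dz":0,"wx":0,"wy":0,"wz":0,"gripper":0.57}
    - {"dx":0.1,"dy":0.01,"dz":0,"wx":0,"wy":0,"wz":0,"gripper":0.57}
    - {"dx":0.1,"dy":0.01,"dz":0,"wx":0,"wy":0,"wz":0,"gripper":0.57}
    - {"dx":0.1,"dy":0.01,"dz":0,"wx":0,"wy":0,"wz":0,"gripper":0.57}
    - {"dx":0.1,"dy":0.01,"dz":0,"wx":0,"wy":0,"wz":0,"gripper":0.57}
    - {"dx":0.1,"dy":0.01,"dz":0,"wx":0,"wy":0,"wz":0,"gripper":0.57}
    - {"dx":0.1,"dy":0.01,"dz":0,"wx":0,"wy":0,"wz":0,"gripper":0.57}
    - {"dx":0,"dy":0,"dz":0,"wx":0,"wy":0,"wz":0,"gripper":0.57}

```text
time_s: 5.0
eef_pos: [608.6, 44.7, 133.4]
eef_rot: [-0.423, 0.52, 0.577, -0.466]
force: [0.3, -0.5, 0.1]
gripper_width: 40.0
```

```bash
python3 -c "
from g import *
grab('scene','s3')
show()
a=cv2.imread('pics/s3.png')[130:290,210:410];cv2.imwrite('pics/s3c.png',cv2.resize(a,(750,600),interpolation=2))"
```

```text
t 5.05 tcp [608.3  44.6 133.3] tip [612.2  45.  114.7] tip rack [ 48.2 -15.1] F [ 0.5  0.1 -0.5] w 39.63389112503205
  turn [-0.2 -0.1 -0.1]
  turn [-37.1  -4.  176. ]
```

View pics/s3c.png

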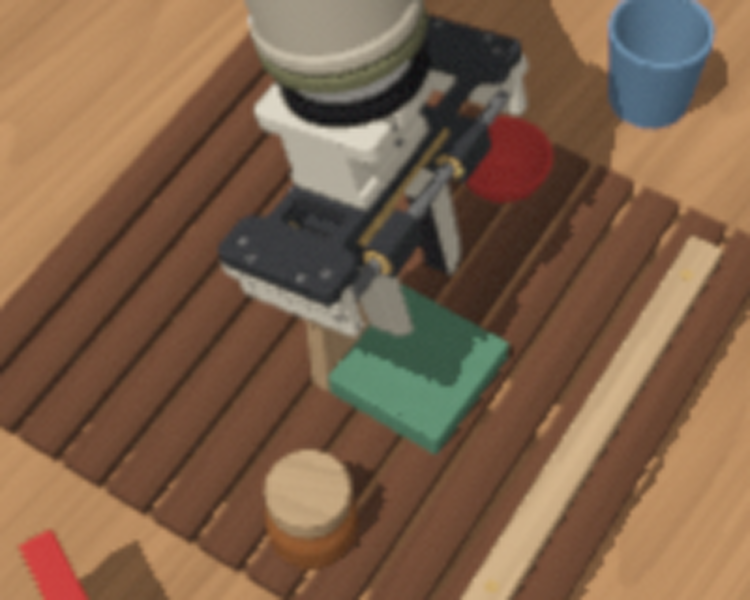

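The stand is upright on its foot, with the fingers free above it. I'll lift, go back over the backrest, and then measure.

Emit:
step_arm:
  commands:
    - {"dx":0,"dy":0,"dz":0.8,"wx":0,"wy":0,"wz":0,"gripper":0.57}
    - {"dx":0,"dy":0,"dz":0.8,"wx":0,"wy":0,"wz":0,"gripper":0.57}
    - {"dx":0,"dy":0,"dz":0.8,"wx":0,"wy":0,"wz":0,"gripper":0.57}
    - {"dx":-0.6,"dy":-0.06,"dz":0,"wx":0,"wy":0.8,"wz":0,"gripper":0.57}
    - {"dx":-0.8,"dy":-0.08,"dz":0,"wx":0,"wy":0.8,"wz":0,"gripper":0.57}
    - {"dx":-0.8,"dy":-0.08,"dz":0,"wx":0,"wy":0.8,"wz":0,"gripper":0.57}
    - {"dx":-0.7,"dy":-0.08,"dz":0,"wx":0,"wy":0.8,"wz":0,"gripper":0.57}
    - {"dx":0,"dy":0,"dz":0,"wx":0,"wy":0.8,"wz":0,"gripper":0.57}

```text
time_s: 5.85
eef_pos: [512.1, 34.4, 204.7]
eef_rot: [-0.446, 0.502, 0.559, -0.487]
force: [0.4, -0.1, 0.9]
gripper_width: 40.2
```

```bash
cat > m.py <<'E'
from g import *
import sys
im,P=grab(sys.argv[1],sys.argv[2]);show(8);print(tool()[0]["joints"].round(2) if hasattr(tool()[0]["joints"],"round") else tool()[0]["joints"])
h=cv2.cvtColor(im,cv2.COLOR_RGB2HSV)
p=P[(h[...,0]>60)&(h[...,0]<95)&(h[...,1]>70)&(P[...,2]>40)&(P[...,2]<75)]
q=np.c_[(p[:,:2]-RC)@Rr,p[:,2]];q=q[(abs(q[:,0])<200)&(abs(q[:,1])<100)]
t=q[q[:,2]>53];print(len(q),"green rack x",np.percentile(t[:,0],[1,50,99]).round(1),"y",np.percentile(t[:,1],[1,99]).round(1),"z",np.median(t[:,2]).round(1),[np.round(x,1) for x in cv2.minAreaRect(t[:,:2].astype(np.float32))])
for n,c in dict(bowl=[572,187],jar=[629,-78],cup=[596,336]).items():
    m=(np.hypot(P[...,0]-c[0],P[...,1]-c[1])<55)&(P[...,2]>(58 if n!="cup" else 45))&(P[...,2]<100)
    print(n,np.round(cv2.minAreaRect(P[m][:,:2].astype(np.float32))[0],1))
# backrest: points 75..135 high near heel, pale
m=(P[...,2]>75)&(P[...,2]<136);r=(P[m][:,:2]-RC)@Rr;z=P[m][:,2];c=im[m]
k=(abs(r[:,1]+19)<60)&(r[:,0]>-15)&(r[:,0]<110);r=r[k];z=z[k]
if len(r):print("backrest",len(r),np.percentile(r[:,0],[2,50,98]).round(1),"z",np.percentile(z,98).round(1),"y",np.percentile(r[:,1],[2,98]).round(1))
E
python3 m.py scene s4;
python3 -c "
import cv2
a=cv2.imread('pics/s4.png')[130:290,210:410];cv2.imwrite('pics/s4c.png',cv2.resize(a,(750,600),interpolation=2))"
```

```text
t 5.9 tcp [514.2  34.8 204.9] tip [516.6  35.2 186.1] tip rack [-47.8 -15.5] F [1.  0.2 0.6] w 39.79338118044306
  turn [-0.5 -0.6 -0.1]
  turn [-24.   -3.3 178.3]
[-0.01  0.36 -0.22  2.19  0.18  0.48  1.31]
1129 green rack x [16.3 53.4 90. ] y [-60.2  17. ] z 57.1 [array([ 52.7, -21.4]), array([80.4, 75.4]), np.float64(88.1)]
bowl [572.1 186.8]
jar [629.5 -78.7]
cup [596.6 337.4]
backrest 520 [ 0.6 11.2 13.7] z 133.9 y [-58.6  17.4]
```

View pics/s4c.png

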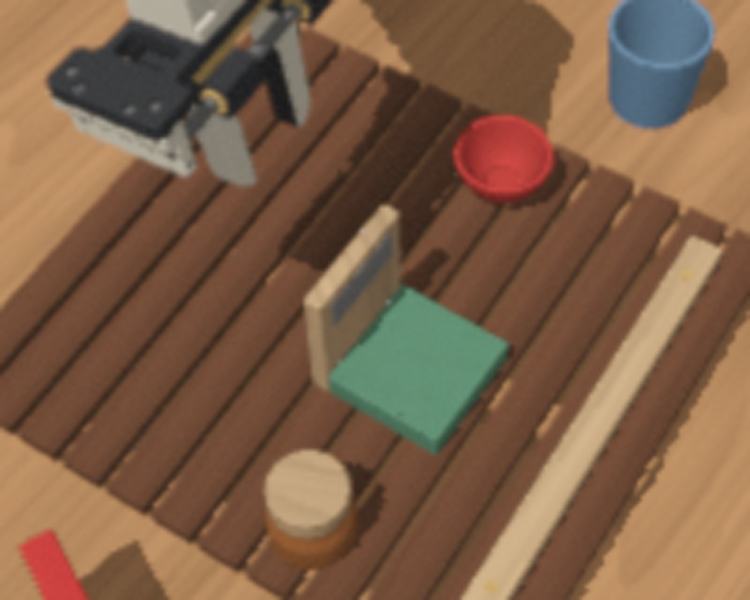

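Upright, toe at rack x ≈ 90, y −20, bowl, jar and cup unmoved. It must slide about 59 mm. I'll go down behind the backrest to a tip height of about 30 mm above the slats.

Emit:
step_arm:
  commands:
    - {"dx":0,"dy":-0.04,"dz":-0.7,"wx":0,"wy":-0.3,"wz":0,"gripper":0.57}
    - {"dx":0,"dy":-0.04,"dz":-0.7,"wx":0,"wy":-0.3,"wz":0,"gripper":0.57}
    - {"dx":0,"dy":-0.04,"dz":-0.7,"wx":0,"wy":-0.3,"wz":0,"gripper":0.57}
    - {"dx":0,"dy":-0.04,"dz":-0.7,"wx":0,"wy":-0.3,"wz":0,"gripper":0.57}
    - {"dx":0,"dy":0,"dz":-0.7,"wx":0,"wy":0,"wz":0,"gripper":0.57}
    - {"dx":0,"dy":0,"dz":-0.4,"wx":0,"wy":0,"wz":0,"gripper":0.57}
    - {"dx":0.1,"dy":0.01,"dz":0,"wx":0,"wy":0,"wz":0,"gripper":0.57}
    - {"dx":0.1,"dy":0.01,"dz":0,"wx":0,"wy":0,"wz":0,"gripper":0.57}

```text
time_s: 6.7
eef_pos: [527.2, 31.8, 82.0]
eef_rot: [-0.438, 0.508, 0.566, -0.479]
force: [-0.3, -0.8, 0.4]
gripper_width: 40.0
```

```bash
python3 m.py scene s5
```

```text
t 6.75 tcp [527.9  31.9  82.2] tip [530.9  32.3  63.5] tip rack [-33.9 -19.8] F [ 1.1  0.2 -0.3] w 39.90328034891742
  turn [-0.6  1.  -0.1]
  turn [-26.4  -3.5 177.9]
[-0.12  0.58 -0.06  2.28  0.3   0.13  1.2 ]
1131 green rack x [16.3 53.6 89.6] y [-60.   17.3] z 57.2 [array([ 52.8, -20.9]), array([79.8, 75.2]), np.float64(88.4)]
bowl [571.9 187.3]
jar [630.8 -77.9]
cup [596.1 337.2]
backrest 525 [ 0.7 11.1 13.6] z 134.0 y [-58.7  17.4]
```

Emit:
step_arm:
  commands:
    - {"dx":0.18,"dy":0.018,"dz":0,"wx":0,"wy":0,"wz":0,"gripper":0.57}
    - {"dx":0.18,"dy":0.018,"dz":0,"wx":0,"wy":0,"wz":0,"gripper":0.57}
    - {"dx":0.12,"dy":0.012,"dz":0,"wx":0,"wy":0,"wz":0,"gripper":0.57}
    - {"dx":0.12,"dy":0.012,"dz":0,"wx":0,"wy":0,"wz":0,"gripper":0.57}
    - {"dx":0.12,"dy":0.012,"dz":0,"wx":0,"wy":0,"wz":0,"gripper":0.57}
    - {"dx":0.12,"dy":0.012,"dz":0,"wx":0,"wy":0,"wz":0,"gripper":0.57}
    - {"dx":0.12,"dy":0.012,"dz":0,"wx":0,"wy":0,"wz":0,"gripper":0.57}
    - {"dx":0.12,"dy":0.012,"dz":0,"wx":0,"wy":0,"wz":0,"gripper":0.57}

```text
time_s: 7.55
eef_pos: [561.4, 34.0, 84.4]
eef_rot: [-0.439, 0.508, 0.565, -0.479]
force: [-6.1, 0.2, 4.0]
gripper_width: 39.9
```

```bash
python3 m.py scene s6
```

```text
t 7.6 tcp [562.1  34.1  84.5] tip [565.   34.6  65.7] tip rack [  0.3 -20.8] F [-2.2  0.1  1.4] w 39.85140191564195
  turn [-0.6  0.9 -0. ]
  turn [  26.4    3.3 -178. ]
[-0.1   0.6  -0.09  2.2   0.29  0.19  1.21]
1134 green rack x [23.1 60.9 96.7] y [-58.9  18.3] z 57.0 [array([ 59.7, -19.7]), array([80.3, 75.4]), np.float64(89.5)]
bowl [571.8 187.4]
jar [630.5 -78.1]
cup [597.3 336.2]
backrest 623 [-11.2  17.3  19.9] z 133.9 y [-59.2  16.7]
```

Emit:
step_arm:
  commands:
    - {"dx":0.15,"dy":0.016,"dz":-0.02,"wx":0,"wy":0,"wz":0,"gripper":0.57}
    - {"dx":0.15,"dy":0.016,"dz":-0.02,"wx":0,"wy":0,"wz":0,"gripper":0.57}
    - {"dx":0.15,"dy":0.016,"dz":-0.02,"wx":0,"wy":0,"wz":0,"gripper":0.57}
    - {"dx":0.15,"dy":0.016,"dz":-0.02,"wx":0,"wy":0,"wz":0,"gripper":0.57}
    - {"dx":0.15,"dy":0.016,"dz":-0.02,"wx":0,"wy":0,"wz":0,"gripper":0.57}
    - {"dx":0.15,"dy":0.016,"dz":-0.02,"wx":0,"wy":0,"wz":0,"gripper":0.57}
    - {"dx":0.15,"dy":0.016,"dz":-0.02,"wx":0,"wy":0,"wz":0,"gripper":0.57}
    - {"dx":0.15,"dy":0.016,"dz":-0.02,"wx":0,"wy":0,"wz":0,"gripper":0.57}

```text
time_s: 8.4
eef_pos: [590.3, 36.6, 77.9]
eef_rot: [-0.442, 0.505, 0.561, -0.485]
force: [-5.6, -0.3, 4.4]
gripper_width: 40.1
```

```bash
python3 m.py scene s7
```

```text
t 8.45 tcp [591.2  36.8  77.8] tip [593.8  37.1  59. ] tip rack [ 29.2 -21.1] F [-2.1 -0.7  0.4] w 39.87920014426855
  turn [-0.3  0.  -0.1]
  turn [-25.   -3.  178.2]
[-0.08  0.63 -0.11  2.13  0.29  0.25  1.23]
1152 green rack x [ 51.7  89.2 125.2] y [-59.1  17.7] z 57.0 [array([ 88.1, -19.5]), array([75.2, 80.7]), np.float64(0.1)]
bowl [579.5 189.6]
jar [630.3 -78.3]
cup [596.  336.1]
backrest 528 [17.3 46.7 48.7] z 133.9 y [-59.2  15.7]
```

Emit:
step_arm:
  commands:
    - {"dx":0.12,"dy":0.013,"dz":0,"wx":0,"wy":0,"wz":0,"gripper":0.57}
    - {"dx":0.12,"dy":0.013,"dz":0,"wx":0,"wy":0,"wz":0,"gripper":0.57}
    - {"dx":0.12,"dy":0.013,"dz":0,"wx":0,"wy":0,"wz":0,"gripper":0.57}
    - {"dx":0.12,"dy":0.013,"dz":0,"wx":0,"wy":0,"wz":0,"gripper":0.57}
    - {"dx":0.12,"dy":0.013,"dz":0,"wx":0,"wy":0,"wz":0,"gripper":0.57}
    - {"dx":0.1,"dy":0.01,"dz":0,"wx":0,"wy":0,"wz":0,"gripper":0.57}
    - {"dx":0.08,"dy":0.008,"dz":0,"wx":0,"wy":0,"wz":0,"gripper":0.57}
    - {"dx":0.08,"dy":0.008,"dz":0,"wx":0,"wy":0,"wz":0,"gripper":0.57}

```text
time_s: 9.25
eef_pos: [610.7, 38.5, 76.8]
eef_rot: [-0.444, 0.503, 0.557, -0.489]
force: [-4.5, -0.8, 3.9]
gripper_width: 40.2
```

```bash
python3 m.py scene s8
```

```text
t 9.3 tcp [611.2  38.6  76.8] tip [613.6  38.9  58. ] tip rack [ 49.  -21.3] F [-3.9 -0.6  2.1] w 40.09070893455902
  turn [-0.1 -0.7 -0.1]
  turn [-23.9  -2.7 178.3]
[-0.07  0.65 -0.13  2.07  0.28  0.31  1.24]
1164 green rack x [ 72.2 109.5 145.5] y [-59.3  17.8] z 57.1 [array([108.2, -20.4]), array([75.8, 79.3]), np.float64(0.2)]
bowl [582.8 190.5]
jar [630.3 -78.2]
cup [596.5 336.9]
backrest 481 [38.8 67.2 68.8] z 134.0 y [-59.6  16.9]
```

Emit:
step_arm:
  commands:
    - {"dx":0.07,"dy":0.007,"dz":0,"wx":0,"wy":0,"wz":0,"gripper":0.57}
    - {"dx":0.07,"dy":0.007,"dz":0,"wx":0,"wy":0,"wz":0,"gripper":0.57}
    - {"dx":0.07,"dy":0.007,"dz":0,"wx":0,"wy":0,"wz":0,"gripper":0.57}
    - {"dx":0.07,"dy":0.007,"dz":0,"wx":0,"wy":0,"wz":0,"gripper":0.57}
    - {"dx":0.07,"dy":0.007,"dz":0,"wx":0,"wy":0,"wz":0,"gripper":0.57}
    - {"dx":0.07,"dy":0.007,"dz":0,"wx":0,"wy":0,"wz":0,"gripper":0.57}
    - {"dx":0.07,"dy":0.007,"dz":0,"wx":0,"wy":0,"wz":0,"gripper":0.57}
    - {"dx":0.07,"dy":0.007,"dz":0,"wx":0,"wy":0,"wz":0,"gripper":0.57}

```text
time_s: 10.1
eef_pos: [613.6, 38.5, 74.8]
eef_rot: [-0.45, 0.498, 0.55, -0.497]
force: [-8.6, -0.0, 6.8]
gripper_width: 39.9
```

```bash
python3 m.py scene s9
```

```text
t 10.15 tcp [613.6  38.5  74.7] tip [615.5  38.7  55.8] tip rack [ 51.  -21.7] F [-8.9  0.2  6.7] w 39.93277447194938
  turn [ 0.2 -2.2 -0.2]
  turn [-21.5  -2.1 178.5]
[-0.06  0.66 -0.14  2.05  0.28  0.35  1.25]
1135 green rack x [ 74.1 110.9 146.7] y [-59.4  17.3] z 57.1 [array([110.5, -20.5]), array([78.8, 74.8]), np.float64(90.0)]
bowl [580.5 189. ]
jar [629.2 -78.5]
cup [596.2 336.8]
backrest 409 [43.  69.9 71.3] z 133.1 y [-59.8  15.9]
```

Emit:
step_arm:
  commands:
    - {"dx":0.11,"dy":0.011,"dz":0,"wx":0,"wy":-0.3,"wz":0,"gripper":0.57}
    - {"dx":0.11,"dy":0.011,"dz":0,"wx":0,"wy":-0.3,"wz":0,"gripper":0.57}
    - {"dx":0.11,"dy":0.011,"dz":0,"wx":0,"wy":-0.3,"wz":0,"gripper":0.57}
    - {"dx":0.11,"dy":0.011,"dz":0,"wx":0,"wy":-0.3,"wz":0,"gripper":0.57}
    - {"dx":0.11,"dy":0.011,"dz":0,"wx":0,"wy":-0.3,"wz":0,"gripper":0.57}
    - {"dx":0.11,"dy":0.011,"dz":0,"wx":0,"wy":-0.3,"wz":0,"gripper":0.57}
    - {"dx":0,"dy":0,"dz":0,"wx":0,"wy":0,"wz":0,"gripper":0.57}
    - {"dx":0,"dy":0,"dz":0,"wx":0,"wy":0,"wz":0,"gripper":0.57}

```text
time_s: 10.95
eef_pos: [613.5, 38.1, 71.8]
eef_rot: [-0.448, 0.498, 0.547, -0.501]
force: [-1.4, -0.2, -0.4]
gripper_width: 39.8
```

```bash
python3 m.py scene s10;python3 -c "
import cv2
a=cv2.imread('pics/s10.png')[130:290,210:410];cv2.imwrite('pics/s10c.png',cv2.resize(a,(750,600),interpolation=2))"
```

```text
t 11.0 tcp [613.5  38.1  71.8] tip [615.4  38.2  52.9] tip rack [ 50.7 -22.2] F [-2.7  0.4  1.2] w 40.506821897732316
  turn [ 0.7 -2.4 -0.2]
  turn [-21.1  -1.4 178.5]
[-0.07  0.67 -0.13  2.05  0.28  0.35  1.24]
1140 green rack x [ 74.4 111.3 146.8] y [-59.3  17.7] z 57.0 [array([110.4, -20.8]), array([74.2, 80.4]), np.float64(0.5)]
bowl [578.5 189.7]
jar [631.  -78.3]
cup [596.3 336.8]
backrest 384 [43.5 69.9 71.2] z 133.1 y [-59.8  16.3]
```

View pics/s10c.png

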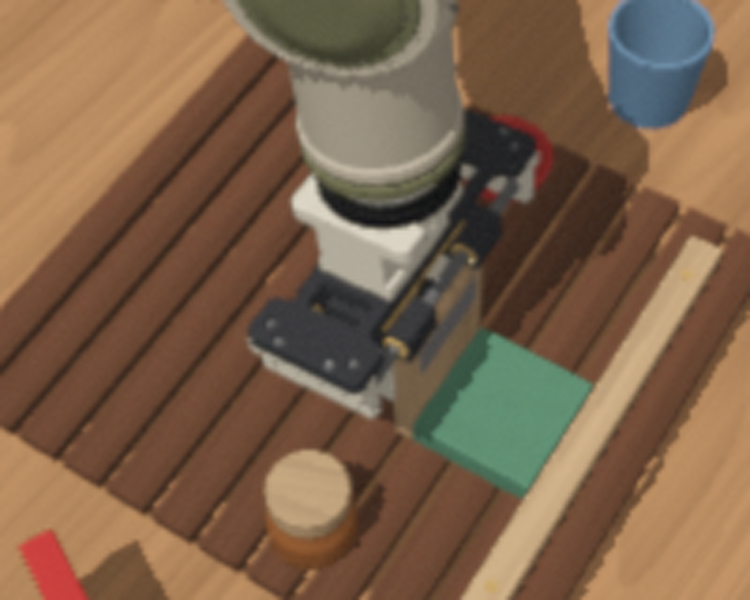

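The foot's toe edge lies along the batten (crop (555,440)), the stand is upright, and the push stalled as it met the batten. The bowl is only half hidden by the gripper. I'll back straight off and then up.

Emit:
step_arm:
  commands:
    - {"dx":-0.2,"dy":-0.02,"dz":0,"wx":0,"wy":0,"wz":0,"gripper":0.57}
    - {"dx":-0.5,"dy":-0.05,"dz":0,"wx":0,"wy":0,"wz":0,"gripper":0.57}
    - {"dx":-0.5,"dy":-0.05,"dz":0.2,"wx":0,"wy":0,"wz":0,"gripper":0.57}
    - {"dx":-0.3,"dy":-0.03,"dz":0.5,"wx":0,"wy":0,"wz":0,"gripper":0.57}
    - {"dx":-0.5,"dy":0,"dz":1,"wx":0,"wy":0,"wz":0,"gripper":0.57}
    - {"dx":-0.5,"dy":0,"dz":1,"wx":0,"wy":0,"wz":0,"gripper":0.57}
    - {"dx":-0.5,"dy":0,"dz":1,"wx":0,"wy":0,"wz":0,"gripper":0.57}
    - {"dx":0,"dy":0,"dz":0,"wx":0,"wy":0,"wz":0,"gripper":0.57}

```text
time_s: 11.8
eef_pos: [524.2, 35.0, 186.1]
eef_rot: [-0.446, 0.5, 0.551, -0.498]
force: [0.0, -0.1, -0.5]
gripper_width: 40.3
```

```bash
python3 m.py scene s11; python3 m.py top t11
python3 - <<'E'
from g import *
for f in("s11","t11"):
    D=np.load(f"pics/{f}.npz");P=D["P"];im=D["im"].astype(int)
    r=(P[...,:2]-RC)@Rr;z=P[...,2]
    m=(z>46)&(z<58)&(abs(r[...,1])<140)&(r[...,0]>125)&(r[...,0]<200)&(im[...,0]>im[...,1]+10)
    p=r[m];print(f,"batten x",np.percentile(p[:,0],[1,50,99]).round(1))
a=cv2.imread('pics/s11.png')[130:290,210:410];cv2.imwrite('pics/s11c.png',cv2.resize(a,(750,600),interpolation=2))
E
```

```text
t 11.85 tcp [524.7  35.  184.8] tip [526.7  35.1 165.9] tip rack [-37.8 -16.6] F [ 0.8 -0.9 -0.2] w 40.08597215129476
  turn [ 0.5 -1.9 -0.2]
  turn [-22.   -1.7 178.4]
[-0.03  0.41 -0.21  2.17  0.22  0.47  1.27]
1139 green rack x [ 74.1 111.1 146.8] y [-59.4  17.4] z 57.1 [array([110.5, -20.8]), array([80.4, 74.4]), np.float64(89.3)]
bowl [571.4 188. ]
jar [630.4 -78.7]
cup [595.8 336.3]
backrest 480 [59.3 69.6 71.4] z 134.0 y [-59.6  16.9]
t 11.9 tcp [524.8  34.9 183.6] tip [526.8  35.  164.7] tip rack [-37.7 -16.7] F [0.2 0.3 0.1] w 40.014274100596936
  turn [ 0.5 -2.  -0.2]
  turn [-21.8  -1.6 178.4]
[-0.03  0.41 -0.21  2.17  0.22  0.47  1.27]
664 green rack x [ 96.1 121.3 145. ] y [-56.9  17.1] z 56.7 [array([120.3, -19.9]), array([50.6, 75.8]), np.float64(0.7)]
bowl [573.1 186.5]
jar [637.5 -89.3]
cup [596.1 335.5]
backrest 51 [59.9 66.6 70.5] z 134.7 y [-12.4  17.5]
s11 batten x [148.6 160.  170.5]
t11 batten x [148.1 159.2 170.5]
```

View pics/s11c.png

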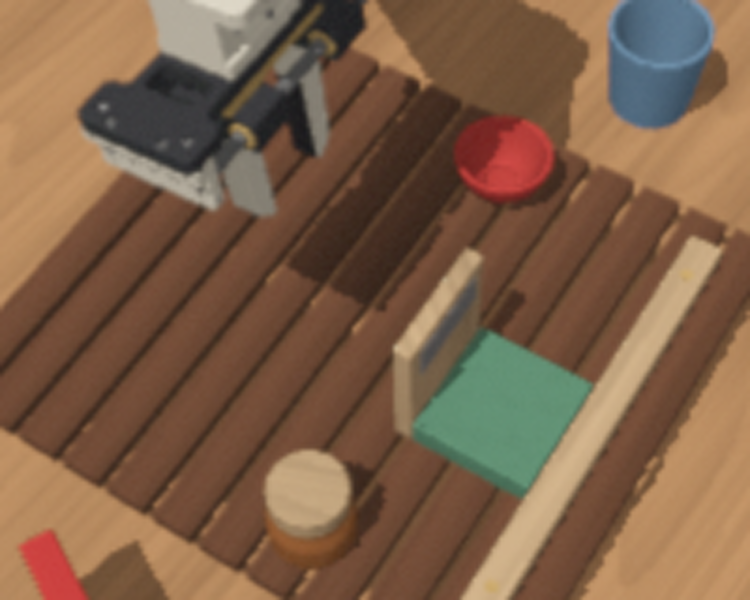

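The stand is upright with its toe against the batten. The arm is clear and the bowl, jar and cup are in place, so I'm handing in.

```bash
python3 -c "
from bench import bot
print(bot.close_job())"
```

```text
the job is handed in; nothing more can be done
None
```

The stand is back upright on its green foot with its toe against the batten. I handed the job in at about 12 s; no verdict was reported. I tipped it by pushing the foot's inner face with two fingertips, and it dropped upright by itself. I then slid it about 57 mm by pushing low on the backrest until it stalled at the batten, at about 9 N (highest reading 11 N). The gripper then backed off clear.

**Last checks (rack frame):**
- **Toe:** x about 147 mm, against a batten face measured at 148–149 mm (150 by the text), so within about 2 mm. Sideways it is about −20 mm.
- **Attitude:** square to the batten within about 1°. The foot's top is at 57 mm and the backrest's top at 134 mm, which fits standing flat on the slats.
- **Bowl, jar and cup:** the scene camera shows each within about 2 mm of its start.

**Disagreements:**
- While the gripper partly hid the bowl, its reading drifted by up to about 11 mm. It came back once the view was clear.
- The last top-camera reading of the jar was about 13 mm off. I put this down to the gripper getting into the view, though I did not confirm that. The scene camera's measurement and picture show the jar in place.

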